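# Gauge a heat sink and hold it up to the inspection camera

## Robot

A 6-joint arm with a two-finger parallel gripper is mounted at the origin on the work surface. World frame = base frame: x ahead of the robot, y to its left, z up, the work surface at z = 0. Lengths are in m, angles in rad, forces in N, time in s.
With the tool pointing down it reaches from about 0.25 to 0.775 m from the base axis. Payload 4 kg.
Tool frame: the origin (TCP) lies on the centre line of the jaws, within the pads' length; the fingertips stand 25 mm ahead of it and the grasp point (between the pads) lies 6 mm ahead of it; z points along the fingers, y is the line along which they close (so a half turn about z gives the same grasp; the last joint's range is limited). The gripper opens to 94 mm and grips with 3 to 60 N. Pads are 16 mm wide; open, the fingers measure 119 mm over their backs; the gripper's body (75 mm by 177 mm) begins 78 mm behind the grasp point.
Start: joints at [1.184, 0.087, 1.371, -0, 1.684, -0.103], TCP at [0.154, 0.528, 0.231] pointing down, gripper open.
Joint ranges: [-3.1, 3.1], [-0.76, 2.03], [0.27, 2.55], [-1.08, 4.22], [0.17, 2.65], [-2.57, 2.57]. Speed limits (rad/s): [2.79, 2.79, 3.14, 3.14, 3.14, 3.14].

## Interface

Orientations are given as [roll, pitch, yaw] about the fixed x, y, z axes, in that order (R = Rz(yaw) Ry(pitch) Rx(roll)).
In Python, from bench import robot, imaging gives the robot as it stands. The module is installed in compiled form; this text tells all that it offers.
- The arm moves only by the tool drive_tool, never from a script. Its argument "series" is a list of rows, each a list of 3 entries, a list of its own where there are three numbers: the finger opening in m, from 0 to 0.094, then the shift along the tool's x, y, z in m, then the turn, a rotation vector about the tool's x, y, z in rad. A call has 1 to 5 rows; each row is the pose to reach, as a shift and turn from the pose commanded when the call began, along the tool's axes at that moment; what a row does not reach only later rows make up. A row lasts 1/8 s, in which the tool goes at most 62.5 mm and 10.7 degrees, less where a joint would pass 70% of its speed; a pose out of reach is approached as far as the arm can. A call with a gripper value outside its range is refused whole. The fingers move at their own pace and stop on an object; the grip force is fixed at half the most. Time passes only in rows, so rows that repeat a pose let the fingers close. It gives the time, the measured TCP pose, the force, the opening and the grip force at its end, in the units of the state.
- robot.get_obs(): the state, without advancing time (a new reading comes with each control period).
- imaging.snapshot(name): name is "side" or "top"; returns the picture (384x512x3 uint8, red, green, blue); there is no depth.
- imaging.get_calibration(name): a dict with "intrinsics" (3x3 intrinsics, pixels), "position" and "rotation" of the camera in the world. Camera axes: x right, y up, looking along -z (the intrinsics and any distortion apply to the point x, -y, -z); pixel columns grow to the right and rows downward; lengths in m; the calibration is good to about 2 mm. A picture is of the moment at which its call begins. get_calibration takes no time and is no camera call.
- robot.close_job(): hands the job in; it is judged then, once.
The state is a dict: "time": time; "joint_positions": joint angles; "qvel": joint speeds; "joint_torque": joint torques, N m; "tool_pos": TCP position; "ee_rot": TCP orientation; "wrist_force": force on the tool from outside, world axes, zero at the start; "wrist_torque": the same for the moment, N m; "width": finger opening in m; "finger_force": force on a finger pad.
Only numpy, scipy, OpenCV 4.12 (cv2) and the standard library are available. Lean on these libraries where they do the work, as an engineer would, in place of code of your own. Each camera call takes 0.05 s, during which the arm holds its last target. There are 200 camera calls.

## Task

Slide the caliper's moving jaw shut by its orange tab, gently, until both jaws press on the ends of the heat sink and stay there a moment; then slide the jaw back well clear of it. Take the heat sink out of the caliper and hold it still in the air before the upward-looking inspection camera, its flat underside facing the lens squarely, 80 mm from it and centred on it, the fins' length along the wide side of the camera's housing. Finish while holding it there, with the jaw left back, and leave the other things on the bench where they are.

Things in the scene. Friction and masses are not known exactly. Their poses are not given: they have to be found in the camera images.
- caliper: Fixed caliper; grey base plate 8 mm thick. Origin on the bench under the bed. Steel beam (20 mm wide, top z 40 mm) along y at x = +85 mm; jaws reach to -x over a black bed 18 mm wide (y -34 to +40 mm, top at z = 30 mm). Jaws: steel, 10 mm thick, z 34 to 48 mm, x from -15 mm; the fixed one's face is at y = -30 mm, the moving one is at +y. Free beside the bed down to z 8 mm.
- jaw: Moving jaw with its carriage; slides along the caliper's y (opens to +y, about 1.2 N of friction, stays where left). Origin on the plane of its contact face, at the caliper's x = 0, z = 0: its y in the caliper's frame is -30 mm when the empty jaws meet, +14 mm when shut on the heat sink's ends, +48 to +65 mm at the start, at most +68 mm.
- thumb_tab (a point): Centre of the orange upright thumb tab on the moving jaw's black carriage: 26 mm in the caliper's x, 14 mm in y, z 54 to 88 mm (this point at 70 mm). Pinch it across y and push along the caliper's y. It travels with the jaw, 31 mm behind (+y) its face, at the caliper's x = +85 mm.
- heatsink: Loose aluminium heat sink, about 50 g, on the caliper's bed between the jaws, up to 0.12 rad askew: 30 mm in x, 44 mm in y (along the fins; the measured length), 25 mm high. Origin at the centre of its flat underside, z towards the fins' tips. Its two long sides are upright planes fit to grip.
- heatsink_top (a point): Centre of the fins' tips, 25 mm above the heat sink's underside.
- camera: Fixed stand of the inspection camera: dark base plate 110 x 110 x 10 mm with two aluminium cheeks. Origin on the bench; the plate's middle is at x = +15 mm. The camera leans towards the stand's -x.
- cam_head: The inspection camera: white housing 42 mm in x, 74 mm in y (its wide side), with a round black lens and ring light 58 mm across. Origin at the middle of the lens front, at x +15, z +105 mm of the stand. z points out of the lens along its line of sight, leaning 30 degrees from vertical towards the stand's -x; y is level, along the wide side.
- focus (a point): Point in the air 80 mm in front of the lens on its line of sight (z of the camera head), where the middle of the heat sink's underside belongs. Its axes are those of the camera head.
- solder_spool: Bystander: upright spool of solder wire, 60 mm diameter, 58 mm high, origin under its centre.
- multimeter: Bystander: orange multimeter lying flat, 150 x 78 x 45 mm, origin under its centre.
- flux_pen: Bystander: white and blue flux pen lying along its x, 134 x 19 x 18 mm, origin under it.
- screwdriver: Bystander: screwdriver with red handle, lying along its x, 170 mm long.
- cleaner_jar: Bystander: amber jar with white cap, 52 mm diameter, 75 mm high, origin under its centre.
- screw_tray: Bystander: blue open tray, 110 x 80 x 22 mm, origin under its centre.
Things that resemble listed ones, but are neither listed nor needed, are in the scene too. Leave any red look-alike of the camera alone.

How it is judged:
By the outcome, as a careful person would: the job done as asked, in the order asked, and still so for the second after the job is handed in, while the arm keeps its last pose, push and grip.
It also fails if it takes over 58 s, if anything falls off the work surface, if the arm or the gripper's body presses on something with over 40 N, if the wrist force passes 120 N, or if a joint passes its speed limit or range.

## Working session

There is one attempt and no reset: what is moved stays moved. The work goes in short steps, Python scripts to look and compute and a tool call to move; the robot and the scene stay as the last step left them, time stands still between calls to the robot, and variables do not carry over. Pictures are saved under pics/ and viewed, at most 10 in all, crops included, and the job is handed in when it is done.

Besides the shell and the picture viewer there is one more tool, called after "Call:" as name(argument=value, ...) on one line, values as JSON. drive_tool: Moves the arm, as the interface text tells. Its arguments: {"type":"object","properties":{"series":{"type":"array"}},"required":["series"]}

```bash
mkdir -p pics
python3 - <<'E'
from bench import robot, imaging
import cv2
for n in("top","side"):
    cv2.imwrite(f"pics/{n}0.png",imaging.snapshot(n)[:,:,::-1]); c=imaging.get_calibration(n); print(n,c)
print(robot.get_obs())
E
```

```text
top {'intrinsics': array([[448.08691577,   0.        , 257.3316697 ],
       [  0.        , 448.08691577, 183.70755121],
       [  0.        ,   0.        ,   1.        ]]), 'position': array([0.50162554, 0.0182731 , 1.43957947]), 'rotation': array([ 0.0816231 , -0.01563953, -1.55562472])}
side {'intrinsics': array([[394.64138046,   0.        , 257.01818983],
       [  0.        , 394.64138046, 186.38764703],
       [  0.        ,   0.        ,   1.        ]]), 'position': array([ 0.08397311, -0.85051794,  1.1107214 ]), 'rotation': array([ 0.78098878, -0.00102431, -0.53467558])}
{'time': 0.1, 'joint_positions': array([ 1.18391738e+00,  8.78907067e-02,  1.37207892e+00, -1.95061274e-05,
        1.68357849e+00, -1.03105028e-01]), 'qvel': array([ 0.00086658, -0.003336  , -0.00344152, -0.00082389, -0.00087886,
        0.00109582]), 'joint_torque': array([ 2.34122839e-03, -3.41251910e+01, -3.03301764e+01,  7.19640311e-02,
        3.04553902e-02, -1.19968663e-04]), 'tool_pos': array([0.15383875, 0.52759729, 0.22942818]), 'ee_rot': array([-3.13964558e+00, -1.81977655e-04,  2.85781638e+00]), 'wrist_force': array([-0.48256471,  0.02712515, -0.00922135]), 'wrist_torque': array([-0.05658624,  0.01688845, -0.04390023]), 'finger_force': 0.0, 'width': 0.09405658081865075}
```

View pics/top0.png

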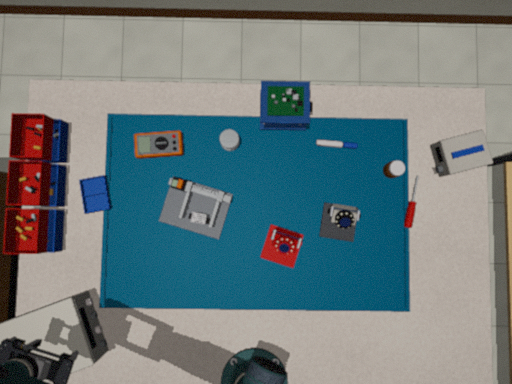

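View pics/side0.png

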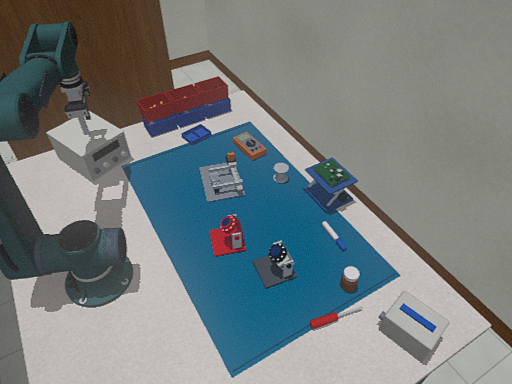

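Top view: the caliper is at about (197,208) with its orange tab at (178,183). The dark-based camera at (340,220) matches the description. The red one at (283,245) is the look-alike to leave alone. I'll confirm with an enlarged crop.

```bash
cat > h.py <<'E'
import numpy as np, cv2
from scipy.spatial.transform import Rotation as R
from bench import robot, imaging
cal={n:imaging.get_calibration(n) for n in("top","side")}
def ray(n,px):
    c=cal[n]; d=np.linalg.inv(c["intrinsics"])@[px[0],px[1],1]
    return c["position"],R.from_euler("xyz",c["rotation"]).apply([d[0],-d[1],-d[2]])
def onz(n,px,z):
    o,d=ray(n,px); return o+d*(z-o[2])/d[2]
def proj(n,P):
    c=cal[n]; q=R.from_euler("xyz",c["rotation"]).inv().apply(np.atleast_2d(P)-c["position"])
    q=(c["intrinsics"]@np.c_[q[:,0],-q[:,1],-q[:,2]].T).T; return q[:,:2]/q[:,2:]
def tri(a,b):
    (o,d),(p,e)=ray("top",a),ray("side",b)
    s=np.linalg.lstsq(np.c_[d,-e],p-o,rcond=None)[0]; A=o+s[0]*d;B=p+s[1]*e
    return (A+B)/2,np.linalg.norm(A-B)
E
python3 - <<'E'
import cv2,numpy as np
t=cv2.imread("pics/top0.png");s=cv2.imread("pics/side0.png")
f=lambda im,x,y,w,h:cv2.resize(im[y:y+h,x:x+w],(400,300),interpolation=cv2.INTER_CUBIC)
cv2.imwrite("pics/crop0.png",np.vstack([np.hstack([f(t,150,167,96,72),f(t,306,190,80,60)]),np.hstack([f(s,190,140,80,60),f(s,240,230,80,60)])]))
E
```

```text
(no output)
```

View pics/crop0.png

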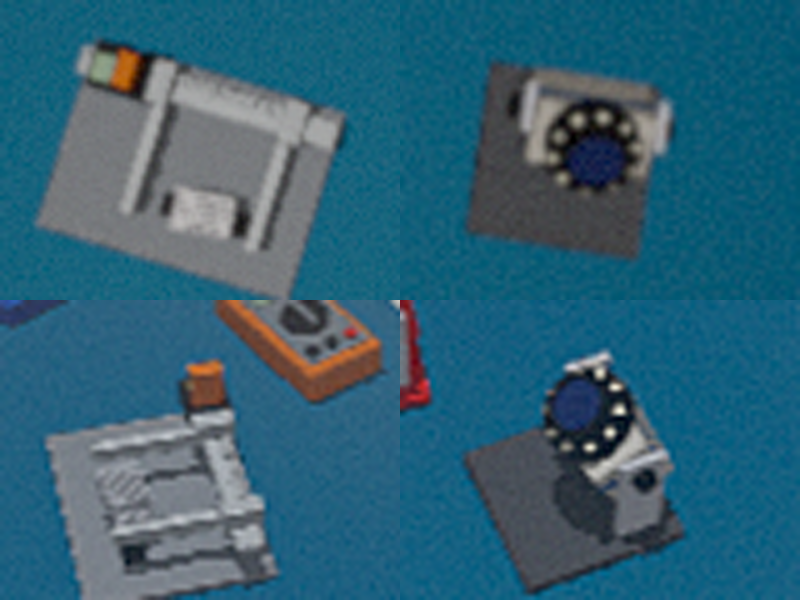

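The crops show the dark-plate camera with a white housing, looking towards the robot side (image down), so it is the one to use. The caliper's orange tab is at about (179,184) and the heat sink at about (199,218) in the top view. Next I'll measure them.

Run:
```python
from h import *
im={n:cv2.imread(f"pics/{n}0.png") for n in("top","side")}
hsv={n:cv2.cvtColor(im[n],cv2.COLOR_BGR2HSV).astype(int) for n in im}
def mask(n,box,f):
    x,y,w,h=box; m=np.zeros(im[n].shape[:2],np.uint8); H=hsv[n][y:y+h,x:x+w]
    m[y:y+h,x:x+w]=f(H[...,0],H[...,1],H[...,2]); return m
def cen(m): 
    M=cv2.moments(m,True); return M["m10"]/M["m00"],M["m01"]/M["m00"],M["m00"]
lens=lambda h,s,v:(h>108)&(h<130)&(s>130)&(v>60)
a=cen(mask("top",(325,200,40,35),lens));b=cen(mask("side",(265,240,30,30),lens));print("lens",a,b,tri(a[:2],b[:2]))
ora=lambda h,s,v:(h>5)&(h<20)&(s>130)&(v>90)
a=cen(mask("top",(165,172,25,25),ora));b=cen(mask("side",(222,148,16,18),ora));print("tab",a,b,tri(a[:2],b[:2]))
# plates
def rect(n,box,f,z,name):
    m=mask(n,box,f); m=cv2.morphologyEx(m,cv2.MORPH_OPEN,np.ones((2,2)))
    c=max(cv2.findContours(m,0,1)[0],key=cv2.contourArea); P=np.array([onz(n,p,z)[:2] for p in c[:,0]],np.float32)
    r=cv2.minAreaRect(P); print(name,r); print(cv2.boxPoints(r).round(4).tolist())
print(hsv["top"][235,330],hsv["top"][222,170],hsv["top"][250,340],hsv["top"][218,199])
rect("top",(306,190,80,60),lambda h,s,v:(s<90),.01,"camplate")
rect("top",(150,167,96,75),lambda h,s,v:(s<90),.008,"calplate")
# top caliper pts (crop px/4.1667+150,167)
c=lambda x,y:(150+x/4.16667,167+y/4.16667)
for k,p,z in[("beam top edge L",(180,70),.04),("beam top R",(305,103),.04),("beam inner L",(180,97),.04),("beam inner R",(295,133),.04),("fixed jaw inner tip",(247,243),.048),("fixed inner root",(280,145),.048),("mov inner tip",(139,213),.048),("mov inner root",(175,100),.048)]:
    print(k,onz("top",c(*p),z)[:2].round(4))
e=lambda h,s,v:(s<60)&(v>185)
m=mask("top",(188,207,22,22),e);cc=cen(m);print("hs",cc,onz("top",cc[:2],.055))
pts=np.array([onz("top",p[::-1],.055)[:2] for p in np.argwhere(m)],np.float32);print(cv2.minAreaRect(pts))
```

```text
lens (344.82089552238807, 221.80597014925374, 67.0) (274.97058823529414, 250.4264705882353, 68.0) (array([ 0.500069  , -0.2622296 ,  0.10531736]), np.float64(0.0034951454847308595))
tab (179.59183673469389, 183.3673469387755, 49.0) (231.04545454545453, 156.22727272727272, 44.0) (array([0.60981887, 0.23728511, 0.06851113]), np.float64(0.0031501178557883022))
[30  8 67] [120   4 128] [ 97 219 121] [  0   2 159]
camplate ((0.4990118741989136, -0.27053412795066833), (0.11789669096469879, 0.11020731180906296), 82.02679443359375)
[[0.43630000948905945, -0.3212999999523163], [0.5454000234603882, -0.33660000562667847], [0.5618000030517578, -0.21979999542236328], [0.45260000228881836, -0.2045000046491623]]
calplate ((0.5387012362480164, 0.19324998557567596), (0.20948979258537292, 0.15124580264091492), 74.20509338378906)
[[0.4374000132083893, 0.11299999803304672], [0.5830000042915344, 0.07190000265836716], [0.6399999856948853, 0.273499995470047], [0.4943999946117401, 0.31459999084472656]]
beam top edge L [0.6129 0.1987]
beam top R [0.5896 0.1044]
beam inner L [0.5926 0.1981]
beam inner R [0.5669 0.1114]
fixed jaw inner tip [0.4845 0.1446]
fixed inner root [0.5574 0.1219]
mov inner tip [0.5054 0.2251]
mov inner root [0.5897 0.2008]
hs (197.0, 218.33333333333334, 3.0) [0.50535939 0.18221999 0.055     ]
((0.5049055218696594, 0.17710378766059875), (0.03017062321305275, 0.019332170486450195), 73.01881408691406)
```

Call:
drive_tool(series=[[0.06,[-0.26,-0.0755,0],[0,0,0]],[0.06,[-0.26,-0.0755,0],[0,0,0]],[0.06,[-0.26,-0.0755,0],[0,0,0]],[0.06,[-0.26,-0.0755,0],[0,0,0]],[0.06,[-0.26,-0.0755,0],[0,0,0]]])

```text
time: 0.72
tool_pos: [0.3847, 0.3805, 0.2297]
ee_rot: [-3.14, -0.0, 2.854]
wrist_force: [0.0, 0.2, -0.5]
width: 0.0602
finger_force: 0.0
```

Call:
drive_tool(series=[[0.06,[-0.26,-0.0755,0.05],[0,0,0]],[0.06,[-0.26,-0.0755,0.05],[0,0,0]],[0.06,[-0.26,-0.0755,0.05],[0,0,0]],[0.06,[-0.26,-0.0755,0.05],[0,0,0]],[0.06,[-0.26,-0.0755,0.05],[0,0,0]]])

```text
time: 1.35
tool_pos: [0.6121, 0.2359, 0.1782]
ee_rot: [-3.14, -0.003, 2.856]
wrist_force: [0.6, 1.3, -0.3]
width: 0.06
finger_force: 0.0
```

```bash
cat > pic.py <<'E'
from h import *
import sys
def comp(name,tb,sb):
    f=lambda im,b:cv2.resize(im[b[1]:b[1]+b[3],b[0]:b[0]+b[2]],(400,300),interpolation=cv2.INTER_CUBIC)
    t,s=[imaging.snapshot(n)[:,:,::-1].copy() for n in("top","side")]
    cv2.imwrite(f"pics/{name}_t.png",t);cv2.imwrite(f"pics/{name}_s.png",s)
    cv2.imwrite(f"pics/{name}.png",np.hstack([f(t,tb),f(s,sb)]))
E
python3 -c "
from pic import *
comp('a',(150,167,96,72),(190,125,96,72))
o=robot.get_obs();p=o['tool_pos'];print(p,proj('side',p+[0,0,-.025]),proj('side',[.610,.237,.0685]),proj('top',p+[0,0,-.025]))"
```

```text
[0.61153834 0.23644849 0.17852372] [[230.9425486  139.52153348]] [[231.51023354 156.23092494]] [[174.99723618 180.83044569]]
```

View pics/a.png

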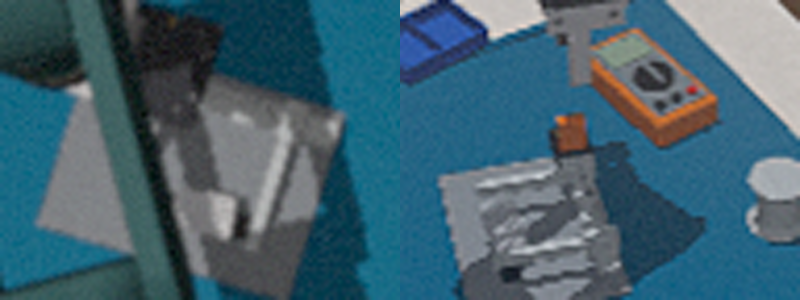

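The side view shows the fingers above the orange tab, at about (229,157), lined up along the closing direction. I'll descend.

Call:
drive_tool(series=[[0.06,[-0.0,0.0,0.05],[0,0,0]],[0.06,[0,0,0.08],[0,0,0]],[0.06,[0,0,0.094],[0,0,0]],[0.06,[0,0,0.094],[0,0,0]],[0.06,[0,0,0.094],[0,0,0]]])

```text
time: 2.08
tool_pos: [0.6116, 0.2385, 0.0889]
ee_rot: [3.139, 0.003, 2.859]
wrist_force: [-0.4, 0.1, 1.3]
width: 0.0604
finger_force: 0.0
```

Call:
drive_tool(series=[[0.03,[0,0,0],[0,0,0]],[0.02,[0,0,0],[0,0,0]],[0.016,[0,0,0],[0,0,0]],[0.012,[0,0,0],[0,0,0]],[0.008,[0,0,0],[0,0,0]]])

```text
time: 2.7
tool_pos: [0.6108, 0.2371, 0.0864]
ee_rot: [-3.141, -0.0, 2.858]
wrist_force: [0.6, 0.9, 0.8]
width: 0.0137
finger_force: 30.3
```

Call:
drive_tool(series=[[0.008,[0,-0.006,0],[0,0,0]],[0.008,[0,-0.012,0],[0,0,0]],[0.008,[0,-0.018,0],[0,0,0]],[0.008,[0,-0.024,0],[0,0,0]],[0.008,[0,-0.028,0],[0,0,0]]])

```text
time: 3.32
tool_pos: [0.6031, 0.2101, 0.0865]
ee_rot: [3.141, 0.0, 2.857]
wrist_force: [1.6, 1.4, -1.4]
width: 0.0135
finger_force: 30.0
```

Call:
drive_tool(series=[[0.008,[0,-0.002,0],[0,0,0]],[0.008,[0,-0.004,0],[0,0,0]],[0.008,[0,-0.006,0],[0,0,0]],[0.008,[0,-0.008,0],[0,0,0]],[0.008,[0,-0.008,0],[0,0,0]]])

```text
time: 3.95
tool_pos: [0.6009, 0.2026, 0.0864]
ee_rot: [-3.141, 0.0, 2.858]
wrist_force: [1.8, 0.2, -1.4]
width: 0.014
finger_force: 30.0
```

Call:
drive_tool(series=[[0.008,[0,-0.001,0],[0,0,0]],[0.008,[0,-0.002,0],[0,0,0]],[0.008,[0,-0.003,0],[0,0,0]],[0.008,[0,-0.004,0],[0,0,0]],[0.008,[0,-0.004,0],[0,0,0]]])

```text
time: 4.58
tool_pos: [0.5998, 0.1989, 0.0865]
ee_rot: [-3.141, 0.0, 2.858]
wrist_force: [2.3, -0.3, -2.6]
width: 0.014
finger_force: 30.0
```

Call:
drive_tool(series=[[0.008,[0,-0.001,0],[0,0,0]],[0.008,[0,-0.002,0],[0,0,0]],[0.008,[0,-0.003,0],[0,0,0]],[0.008,[0,-0.003,0],[0,0,0]]])

```text
time: 5.08
tool_pos: [0.5989, 0.196, 0.0865]
ee_rot: [-3.141, 0.0, 2.858]
wrist_force: [2.1, 0.1, -2.6]
width: 0.0135
finger_force: 30.0
```

Call:
drive_tool(series=[[0.008,[0,-0.001,0],[0,0,0]],[0.008,[0,-0.002,0],[0,0,0]],[0.008,[0,-0.003,0],[0,0,0]],[0.008,[0,-0.003,0],[0,0,0]]])

```text
time: 5.58
tool_pos: [0.5982, 0.1934, 0.0865]
ee_rot: [3.141, 0.0, 2.858]
wrist_force: [4.5, 0.5, -3.6]
width: 0.0139
finger_force: 30.0
```

Call:
drive_tool(series=[[0.008,[0,-0.001,0],[0,0,0]],[0.008,[0,-0.002,0],[0,0,0]],[0.008,[0,-0.002,0],[0,0,0]]])

```text
time: 5.95
tool_pos: [0.5982, 0.1933, 0.0865]
ee_rot: [3.138, 0.001, 2.858]
wrist_force: [5.6, 5.6, -4.2]
width: 0.0138
finger_force: 30.0
```

Call:
drive_tool(series=[[0.008,[0,-0.001,0],[0,0,0]],[0.008,[0,-0.001,0],[0,0,0]],[0.008,[0,-0.001,0],[0,0,0]],[0.008,[0,-0.001,0],[0,0,0]],[0.008,[0,-0.001,0],[0,0,0]]])

```text
time: 6.58
tool_pos: [0.5981, 0.1932, 0.0865]
ee_rot: [3.136, 0.001, 2.859]
wrist_force: [7.3, 8.2, -5.6]
width: 0.0138
finger_force: 30.0
```

Call:
drive_tool(series=[[0.008,[0,0,0],[0,0,0]],[0.008,[0,0,0],[0,0,0]],[0.008,[0,0,0],[0,0,0]],[0.008,[0,0,0],[0,0,0]],[0.008,[0,0,0],[0,0,0]]])

```text
time: 7.2
tool_pos: [0.5981, 0.1932, 0.0865]
ee_rot: [3.136, 0.001, 2.859]
wrist_force: [8.0, 8.2, -5.3]
width: 0.0138
finger_force: 30.0
```

```bash
python3 -c "
from pic import *
comp('b',(150,167,96,72),(190,135,80,60))
o=robot.get_obs();print(o['tool_pos'],o['wrist_force'],o['ee_rot'])"
```

```text
[0.59811608 0.19326661 0.08650267] [ 8.10515799  8.58586974 -4.92450475] [3.13587730e+00 1.27282411e-03 2.85894224e+00]
```

View pics/b.png

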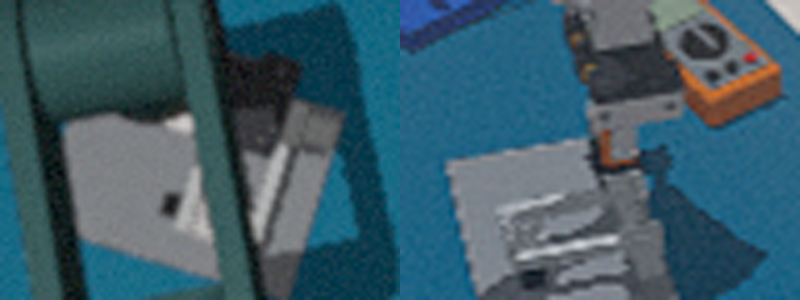

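The jaws are shut on the heat sink in both views, with about 10 N held for over 1 s. I'll slide the jaw back.

Call:
drive_tool(series=[[0.008,[0,0.004,0],[0,0,0]],[0.008,[0,0.01,0],[0,0,0]],[0.008,[0,0.016,0],[0,0,0]],[0.008,[0,0.022,0],[0,0,0]],[0.008,[0,0.028,0],[0,0,0]]])

```text
time: 7.92
tool_pos: [0.6051, 0.2174, 0.0865]
ee_rot: [-3.141, -0.0, 2.858]
wrist_force: [3.2, -2.5, -2.3]
width: 0.014
finger_force: 30.0
```

Call:
drive_tool(series=[[0.008,[0,0.006,0],[0,0,0]],[0.008,[0,0.012,0],[0,0,0]],[0.008,[0,0.018,0],[0,0,0]],[0.008,[0,0.02,0],[0,0,0]],[0.008,[0,0.02,0],[0,0,0]]])

```text
time: 8.55
tool_pos: [0.6108, 0.2371, 0.0865]
ee_rot: [3.141, 0.0, 2.858]
wrist_force: [3.8, -0.2, -3.3]
width: 0.0135
finger_force: 30.0
```

Call:
drive_tool(series=[[0.025,[0,0,0],[0,0,0]],[0.045,[0,0,0],[0,0,0]],[0.05,[0,0,-0.02],[0,0,0]],[0.05,[0,0,-0.07],[0,0,0]],[0.05,[0,0,-0.12],[0,0,0]]])

```text
time: 9.18
tool_pos: [0.6103, 0.2366, 0.2093]
ee_rot: [3.141, 0.0, 2.858]
wrist_force: [0.5, 0.6, -0.0]
width: 0.0499
finger_force: 0.0
```

Run:
```python
from pic import *
print(tri((199,217.4),(215,177.6)),onz("top",(199,217.4),.055),onz("side",(215,177.6),.055))
ya=-.282;X=np.array([np.cos(ya),np.sin(ya)]);Y=np.array([-X[1],X[0]])
tab=np.array([.6105,.2370]); O=tab-.085*X-.091*Y; print("orig",O,"hs nominal",O-.008*Y)
for n,p in(("top",(199,217.4)),("side",(215,177.6))): d=onz(n,p,.055)[:2]-O; print(n,d@X,d@Y)
o=robot.get_obs();print(o["joint_positions"])
comp('c',(150,167,96,72),(190,135,80,60))
```

```text
(array([0.50685687, 0.17750584, 0.04921324]), np.float64(0.003271618816782968)) [0.50831409 0.17615665 0.055     ] [0.50310197 0.17264715 0.055     ]
orig [0.50353421 0.17324799] hs nominal [0.50130799 0.16556398]
top 0.003781671640389366 0.0041239080392684
side -0.00024796574442036335 -0.0006973897166045613
[ 2.82953130e-01  3.26251064e-01  1.13020517e+00  5.11948595e-04
  1.68457662e+00 -1.00404051e+00]
```

View pics/c.png

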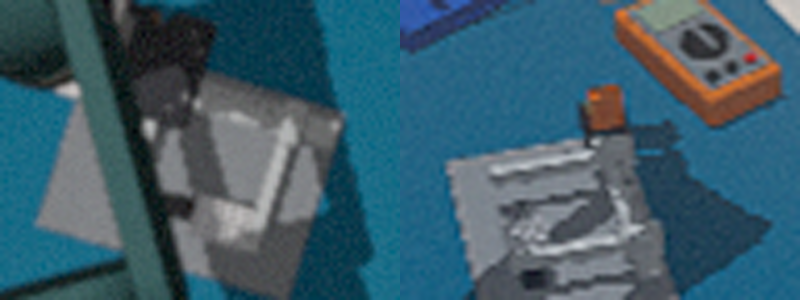

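The side view shows the jaw and tab back, with the heat sink resting near the fixed jaw at about (214,180). I'll move above it and turn 90°.

Call:
drive_tool(series=[[0.06,[0.02,-0.025,0],[0,0,0.18]],[0.06,[0.04,-0.05,0],[0,0,0.36]],[0.06,[0.06,-0.075,0],[0,0,0.54]],[0.06,[0.083,-0.099,0],[0,0,0.72]],[0.06,[0.083,-0.099,0],[0,0,0.85]]])

```text
time: 9.9
tool_pos: [0.5014, 0.164, 0.2075]
ee_rot: [3.141, -0.0, 2.003]
wrist_force: [0.5, 0.9, -0.3]
width: 0.06
finger_force: 0.0
```

Call:
drive_tool(series=[[0.06,[0,0,0],[0,0,0.18]],[0.06,[0,0,0],[0,0,0.36]],[0.06,[0,0,0],[0,0,0.54]],[0.06,[0,0,0],[0,0,0.721]],[0.06,[0,0,0],[0,0,0.721]]])

```text
time: 10.52
tool_pos: [0.5031, 0.1648, 0.2071]
ee_rot: [3.141, -0.001, 1.289]
wrist_force: [-0.5, -0.1, 0.1]
width: 0.0602
finger_force: 0.0
```

Call:
drive_tool(series=[[0.06,[0,0,0.05],[0,0,0]],[0.06,[0,0,0.1],[0,0,0]],[0.06,[0,0,0.14],[0,0,0]],[0.06,[0,0,0.158],[0,0,0]],[0.06,[0,0,0.158],[0,0,0]]])

```text
time: 11.15
tool_pos: [0.5027, 0.1646, 0.0479]
ee_rot: [-3.14, 0.001, 1.288]
wrist_force: [0.4, 0.3, -0.0]
width: 0.0598
finger_force: 0.0
```

Call:
drive_tool(series=[[0.045,[0,0,0],[0,0,0]],[0.036,[0,0,0],[0,0,0]],[0.032,[0,0,0],[0,0,0]],[0.026,[0,0,0],[0,0,0]],[0.022,[0,0,0],[0,0,0]]])

```text
time: 11.78
tool_pos: [0.5036, 0.165, 0.0494]
ee_rot: [3.141, -0.001, 1.287]
wrist_force: [-0.4, -0.2, 5.6]
width: 0.0301
finger_force: 30.0
```

Call:
drive_tool(series=[[0.022,[0,0,-0.01],[0,0,0]],[0.022,[0,0,-0.04],[0,0,0]],[0.022,[0,0,-0.09],[0,0,0]],[0.022,[0,0,-0.15],[0,0,0]],[0.022,[0,0,-0.19],[0,0,0]]])

```text
time: 12.4
tool_pos: [0.5039, 0.1644, 0.242]
ee_rot: [3.138, -0.001, 1.286]
wrist_force: [0.4, 0.1, -0.8]
width: 0.0295
finger_force: 30.0
```

Call:
drive_tool(series=[[0.022,[0,0,0],[0,0,0]]])

```text
time: 12.52
tool_pos: [0.5051, 0.1647, 0.2431]
ee_rot: [3.133, -0.004, 1.287]
wrist_force: [0.2, -0.3, -0.7]
width: 0.0299
finger_force: 30.0
```

```bash
cat > tgt.py <<'E'
from h import *
def delta(lens,ys,d,up=0.0):
    o=robot.get_obs(); p=o["tool_pos"];Rt=R.from_euler("xyz",o["ee_rot"])
    S=R.from_euler("z",ys)
    cz=S.apply([-.5,0,np.sqrt(.75)]); tz=-cz; ty=S.apply([np.sqrt(.75),0,.5]); tx=np.cross(ty,tz)
    G=R.from_matrix(np.c_[tx,ty,tz]); P=lens+(.08+d+up)*cz
    print("tcp target",P.round(4),G.as_euler("xyz").round(3),"now",p.round(4))
    print("shift",Rt.inv().apply(P-p).round(4),"turn",(Rt.inv()*G).as_rotvec().round(4),"w",o["width"],o["wrist_force"].round(1))
E
python3 - <<'E'
from tgt import *
delta(np.array([.500,-.264,.105]),-.14,.0192,.06)
print(onz("top",(344.8,221.8),.105),onz("side",(274.97,250.43),.105))
E
```

```text
tcp target [ 0.4212 -0.2529  0.2429] [2.618 0.    1.431] now [0.5051 0.1647 0.2431]
shift [-0.4244  0.0366 -0.001 ] turn [-0.5143  0.0348 -0.1417] w 0.02994311461090073 [ 0.2 -0.3 -0.7]
[ 0.50163061 -0.26306909  0.105     ] [ 0.49857684 -0.26135325  0.105     ]
```

Call:
drive_tool(series=[[0.022,[-0.04,0.004,-0.01],[0,0,0]],[0.022,[-0.09,0.008,-0.02],[0,0,0]],[0.022,[-0.14,0.012,-0.02],[0,0,0]],[0.022,[-0.19,0.016,-0.02],[0,0,0]],[0.022,[-0.24,0.02,-0.02],[0,0,0]]])

```text
time: 13.15
tool_pos: [0.4537, -0.0728, 0.2559]
ee_rot: [-3.138, 0.001, 1.287]
wrist_force: [0.4, -0.1, -0.7]
width: 0.03
finger_force: 30.0
```

Call:
drive_tool(series=[[0.022,[-0.05,0.004,0.0],[-0.13,0.009,-0.035]],[0.022,[-0.1,0.008,0.0],[-0.26,0.018,-0.07]],[0.022,[-0.14,0.012,0.01],[-0.39,0.026,-0.106]],[0.022,[-0.17,0.015,0.015],[-0.514,0.035,-0.142]],[0.022,[-0.184,0.0165,0.019],[-0.514,0.035,-0.142]]])

```text
time: 13.78
tool_pos: [0.4164, -0.2532, 0.2351]
ee_rot: [2.633, -0.002, 1.426]
wrist_force: [-0.6, 1.0, -0.4]
width: 0.0299
finger_force: 30.0
```

Call:
drive_tool(series=[[0.022,[0,0,0],[0,0,0]],[0.022,[0,0,0],[0,0,0]]])

```text
time: 14.02
tool_pos: [0.4205, -0.2518, 0.2398]
ee_rot: [2.627, 0.002, 1.433]
wrist_force: [0.2, -0.0, 0.5]
width: 0.0298
finger_force: 30.0
```

Run:
```python
from pic import *
from tgt import *
delta(np.array([.500,-.264,.105]),-.14,.0192,.06)
comp('d',(296,180,96,72),(225,190,96,72))
```

```text
tcp target [ 0.4212 -0.2529  0.2429] [2.618 0.    1.431] now [ 0.4205 -0.2518  0.2398]
shift [-0.001   0.0022 -0.0022] turn [-0.0094  0.0002  0.003 ] w 0.029789949368180347 [ 0.2 -0.   0.5]
```

View pics/d.png

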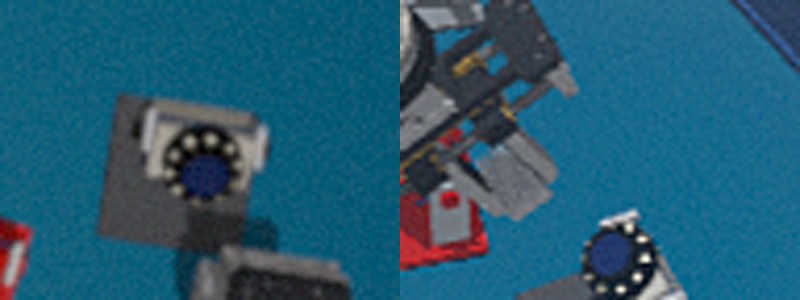

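Run:
```python
from tgt import *
for n,(x,y,w,h),vm in(("top",(318,196,50,48),95),("side",(245,245,70,50),95)):
    H=cv2.cvtColor(cv2.GaussianBlur(cv2.imread(f"pics/{n}0.png"),(3,3),0),cv2.COLOR_BGR2HSV)[y:y+h,x:x+w].astype(int)
    m=((H[...,1]<110)&(H[...,2]<vm)).astype(np.uint8)
    c=max(cv2.findContours(m,0,1)[0],key=cv2.contourArea)
    q=cv2.approxPolyDP(cv2.convexHull(c),2.5,True)[:,0]+[x,y]
    P=np.array([onz(n,p,.01)[:2] for p in q]); D=np.roll(P,-1,0)-P
    for a,p,d in zip(q,P,D): 
        L=np.linalg.norm(d)
        if L<.03: continue
        # refit with contour points close to the edge
        u=d/L; C=np.array([onz(n,k,.01)[:2] for k in c[:,0]+[x,y]]); t=(C-p)@u; s=(C-p)@[-u[1],u[0]]
        k=C[(t>.008)&(t<L-.008)&(abs(s)<.004)]
        if len(k)<5: continue
        v=cv2.fitLine(k.astype(np.float32),cv2.DIST_HUBER,0,.01,.01).ravel()
        an=np.arctan2(v[1],v[0]); an=(an+np.pi/4)%(np.pi/2)-np.pi/4
        print(n,a,"L",L.round(3),len(k),"yaw",an.round(3),"mid",(p+d/2).round(4))
```

```text
top [325 203] L 0.104 6 yaw -0.282 mid [ 0.5534 -0.271 ]
top [357 208] L 0.103 15 yaw -0.121 mid [ 0.4953 -0.3141]
top [352 240] L 0.103 27 yaw -0.145 mid [ 0.4515 -0.255 ]
top [320 235] L 0.103 27 yaw -0.148 mid [ 0.5096 -0.2118]
side [282 245] L 0.127 13 yaw -0.275 mid [ 0.5551 -0.2606]
side [295 276] L 0.102 24 yaw -0.152 mid [ 0.4892 -0.3155]
side [266 287] L 0.105 22 yaw -0.142 mid [ 0.4456 -0.2566]
side [253 261] L 0.118 7 yaw 0.091 mid [ 0.5115 -0.2017]
```

Run:
```python
from tgt import *
delta(np.array([.5007,-.2628,.105]),-.147,.0192)
```

```text
tcp target [ 0.4516 -0.2555  0.1909] [2.618 0.    1.424] now [ 0.4206 -0.2516  0.2401]
shift [0.0005 0.003  0.0582] turn [-0.0087 -0.0031  0.0101] w 0.030069454209924563 [ 0.2 -0.9 -0.9]
```

Call:
drive_tool(series=[[0.022,[0,0.001,0.02],[-0.004,-0.001,0.004]],[0.022,[0.0005,0.002,0.04],[-0.008,-0.002,0.008]],[0.022,[0.0005,0.003,0.05],[-0.009,-0.003,0.01]],[0.022,[0.0005,0.003,0.058],[-0.009,-0.003,0.01]],[0.022,[0.0005,0.003,0.058],[-0.009,-0.003,0.01]]])

```text
time: 14.75
tool_pos: [0.4506, -0.2562, 0.1902]
ee_rot: [2.618, -0.001, 1.422]
wrist_force: [-0.8, 0.4, -0.5]
width: 0.0301
finger_force: 30.0
```

Call:
drive_tool(series=[[0.022,[0,0,0],[0,0,0]],[0.022,[0,0,0],[0,0,0]],[0.022,[0,0,0],[0,0,0]],[0.022,[0,0,0],[0,0,0]]])

```text
time: 15.25
tool_pos: [0.4504, -0.2566, 0.1907]
ee_rot: [2.617, 0.0, 1.421]
wrist_force: [-0.9, -0.4, -1.1]
width: 0.0296
finger_force: 30.0
```

Run:
```python
from pic import *
from tgt import *
delta(np.array([.5007,-.2628,.105]),-.147,.0192)
comp('e',(296,180,96,72),(225,190,96,72))
delta(np.array([.5007,-.2628,.105]),-.147,.0192)
# predicted heatsink corners in the side crop
S=R.from_euler("z",-.147)*R.from_euler("y",-np.pi/6)
F=np.array([.5007,-.2628,.105])+S.apply([0,0,.08])
for z in(0,.025):
    q=proj("side",F+S.apply([[a,b,z] for a in(-.015,.015) for b in(-.022,.022)])); print(((q-[225,190])/.24+[400,0]).round().tolist())
```

```text
tcp target [ 0.4516 -0.2555  0.1909] [2.618 0.    1.424] now [ 0.4504 -0.2566  0.1907]
shift [0.0013 0.0011 0.0004] turn [ 0.0005  0.0015 -0.0024] w 0.029623744932715385 [-0.9 -0.4 -1.1]
tcp target [ 0.4516 -0.2555  0.1909] [2.618 0.    1.424] now [ 0.4504 -0.2566  0.1905]
shift [0.0012 0.0011 0.0002] turn [ 0.0003  0.0013 -0.0024] w 0.02944838913732833 [ 0.4 -0.2 -0.9]
[[558.0, 248.0], [534.0, 201.0], [593.0, 223.0], [568.0, 177.0]]
[[542.0, 235.0], [518.0, 187.0], [577.0, 210.0], [552.0, 163.0]]
```

View pics/e.png

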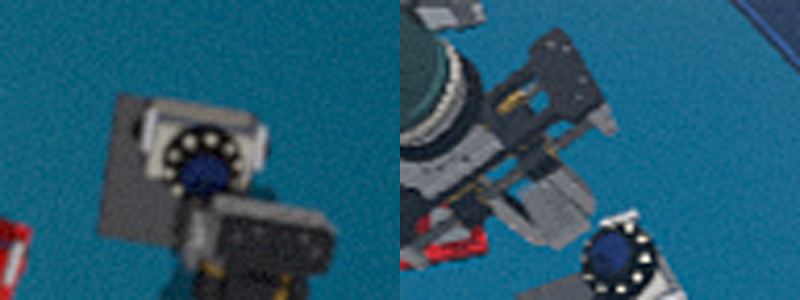

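The heat sink's lower corners are at about (560,247) and (593,220) in the crop, against (558,248) and (593,223) predicted. It is in place, so I'll trim by 1 mm, settle and hand in.

Call:
drive_tool(series=[[0.022,[0.001,0.001,0],[0,0.001,-0.002]],[0.022,[0.001,0.001,0],[0,0.001,-0.002]],[0.022,[0.001,0.001,0],[0,0.001,-0.002]],[0.022,[0.001,0.001,0],[0,0.001,-0.002]],[0.022,[0.001,0.001,0],[0,0.001,-0.002]]])

```text
time: 15.98
tool_pos: [0.4514, -0.2556, 0.1909]
ee_rot: [2.618, -0.0, 1.424]
wrist_force: [-0.1, -0.1, -1.0]
width: 0.0298
finger_force: 30.0
```

Call:
drive_tool(series=[[0.022,[0,0,0],[0,0,0]],[0.022,[0,0,0],[0,0,0]],[0.022,[0,0,0],[0,0,0]],[0.022,[0,0,0],[0,0,0]],[0.022,[0,0,0],[0,0,0]]])

```text
time: 16.6
tool_pos: [0.4514, -0.2556, 0.1909]
ee_rot: [2.618, -0.0, 1.424]
wrist_force: [0.2, -0.0, -0.7]
width: 0.0296
finger_force: 30.0
```

Run:
```python
from tgt import *
delta(np.array([.5007,-.2628,.105]),-.147,.0192)
print(robot.close_job())
```

```text
tcp target [ 0.4516 -0.2555  0.1909] [2.618 0.    1.424] now [ 0.4514 -0.2556  0.1909]
shift [0.0001 0.0002 0.0001] turn [ 0.0002  0.0001 -0.0003] w 0.029621804228649455 [ 0.2 -0.  -0.7]
the job is handed in; nothing more can be done
None
```

I handed the job in at about 17 s, no verdict returned: the jaws pressed the heat sink at about 10 N for over 1 s, the jaw is back about 45 mm, and the heat sink is held 80 mm from the lens, within about 2 mm by my measurements.

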